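Load the shaker's counterweight rings

ROBOT

A 6-joint arm with a two-finger parallel gripper is mounted at the origin on the work surface. World frame = base frame: x ahead of the robot, y to its left, z up, the work surface at z = 0. Lengths are in mm, angles in rad, forces in N, time in s.
With the tool pointing down it reaches from about 250 to 775 mm from the base axis. Payload 4 kg.
Tool frame: the origin (TCP) lies between the finger pads; the fingertips stand 8 mm ahead of it and the grasp point (between the pads) lies 11 mm behind it (r.tips_ahead is the distance from the TCP to the fingertips, in mm); z points along the fingers, y is the direction in which the jaws open and shut (so a half turn about z gives the same grasp; the last joint's range is limited). The gripper opens to 94 mm and grips with 3 to 60 N. Pads are 16 mm wide; open, the fingers measure 119 mm over their backs; the gripper's body (75 mm by 177 mm) begins 78 mm behind the grasp point.
Start: joints at [1.035, 0.087, 1.371, -0, 1.684, -0.103], TCP at [230.689, 499.301, 213.506] pointing down, gripper open.
Joint ranges: [-3.1, 3.1], [-0.76, 2.03], [0.27, 2.55], [-1.08, 4.22], [0.17, 2.65], [-2.57, 2.57]. Speed limits (rad/s): [2.79, 2.79, 3.14, 3.14, 3.14, 3.14].

INTERFACE

Orientations are given as a unit quaternion [x, y, z, w].
In Python, from station import state, eyes, r gives the robot as it stands.
- The arm moves only by the shell command python3 -m crank 'ROWS' [FORCE]. ROWS is JSON, a list of rows, each a list of 5 numbers: the finger opening in mm, from 0 to 94, then the shift along the world's x, y, z in mm, then the turn about the world's z in rad. A call has 1 to 12 rows; each row is the pose to reach, as a shift and turn from the pose measured when the call began; what a row does not reach only later rows make up. A row lasts 1/10 s, in which the tool goes at most 50 mm and 8.59 degrees, less where a joint would pass 70% of its speed; a pose out of reach is approached as far as the arm can. A call with a gripper value outside its range is refused whole. The fingers move at their own pace and stop on an object; FORCE is the grip in N (left out, the last holds). Time passes only in rows, so rows that repeat a pose let the fingers close. It gives the time, the measured TCP pose, the force and the opening at its end, in the units of the state.
- state(): the state, without advancing time (a new reading comes with each control period).
- eyes.get_image(name): name is "scene" or "side" or "wrist"; returns a dict with "img" (480x640x3 uint8, red, green, blue), "K" (3x3 intrinsics, pixels), "origin" and "attitude" of the camera in the world; the wrist camera has in their place "T_tool_cam" (4x4, takes a point from camera to tool coordinates, whose origin is the TCP and whose axes are the flange's). Camera axes: x right, y up, looking along -z (the intrinsics and any distortion apply to the point x, -y, -z); pixel columns grow to the right and rows downward; lengths in mm; the calibration is good to about 2 mm. A picture is of the moment at which its call begins: read the wrist's pose just before it. There is no depth.
- r.finish_job(): hands the job in, once; it reports no verdict.
Trained networks look in a picture, given as the dict that the camera call returned (one of the last four; its "shot" number tells which), for a name from the list of things; names that differ only in an ending like _2 or _b are one class to them, and where a whole thing is asked for, a point or a joint stands for the part that bears it (a point fixed in the world has none). Each returns a list of dicts, best first, with "score" (0 to 1); they miss things now and then, are a little off and sometimes report something else, mostly with a low value. They report only what shows in the picture. A call takes as long as a camera call.
- eyes.boxes_of(picture, label): "at" ([x, y, z] in mm, in world coordinates, good to about 4 mm: the middle of the surface that is visible of it).
- eyes.regions_of(picture, label): "pixels" (480x640 bool, what is visible of it).
The state is a dict: "t": time; "joint_positions": joint angles; "qvel": joint speeds; "effort": joint torques, N m; "position": TCP position; "orientation": TCP orientation; "contact_force": force on the tool from outside, world axes, zero at the start; "torque": the same for the moment, N m; "width": finger opening in mm.
Only numpy, scipy, OpenCV 4.12 (cv2) and the standard library are available. Lean on these libraries where they do the work, as an engineer would, in place of code of your own. Each camera call takes 0.05 s, during which the arm holds its last target.

TASK

Put the three loose aluminium rings onto the upright post of the shaker in order of size, the widest at the bottom and the narrowest on top, then press the stack down until the stiff collar under it is fully home on the deck. Be gentle with the shaker (a push beyond about 40 N harms it), leave the stack standing on its own, and do not disturb the beakers and the dish.

Things in the scene. Friction and masses are not known exactly. Their poses are not given: they have to be found in the camera images.
- deck (a point): middle of a slot in the aluminium deck of a low white bench shaker (190 x 190 mm, fixed, deck 55 mm above the bench). z up, x along the slot, y across. A 16 mm steel post stands in the slot, top 70 mm above the deck, last 8 mm tapering to 12 mm. It is clamped up to 16 mm either way along x (0 in y): where is not measured and differs each time; find it by touch or sight
- collar_home (a point): 10 mm above the deck point: height of the top of the dark collar (30 mm diameter, 10 mm thick) round the post when fully home on the deck. The collar starts stuck 6 to 12 mm higher (not measured), carries the rings without sinking, slides down stiffly under about 8 N and stays where left. With all home the ring centres are 7, 21 and 35 mm above this point
- ring_large_centre (a point): the widest of three loose turned aluminium rings with plain faces: outside diameter 60 mm, bore 19 mm (right through), 14 mm thick, about 100 g; it lies flat on the bench at the start. The point is the ring's centre, half-way up (7 mm above its underside); z is the bore's axis
- ring_medium_centre (a point): the middle-sized of three loose turned aluminium rings with plain faces: outside diameter 48 mm, bore 19 mm (right through), 14 mm thick, about 65 g; it lies flat on the bench at the start. The point is the ring's centre, half-way up (7 mm above its underside); z is the bore's axis
- ring_small_centre (a point): the narrowest of three loose turned aluminium rings with plain faces: outside diameter 36 mm, bore 19 mm (right through), 14 mm thick, about 35 g; it lies flat on the bench at the start. The point is the ring's centre, half-way up (7 mm above its underside); z is the bore's axis
- shaker: the shaker; origin at the centre of its underside on the bench, 55 mm under the deck point, axes the same as the deck point's. The post's clamp withstands over 40 N sideways
- beaker_tall_c (a point): bystander, leave alone: empty glass beaker, 64 mm in diameter, 95 mm tall; the point is at its centre
- beaker_low_c (a point): bystander, leave alone: empty glass beaker, 72 mm in diameter, 60 mm tall; the point is at its centre
- dish_center (a point): bystander, leave alone: closed clear culture dish, 90 mm in diameter, 16 mm high; the point is at its centre

How it is judged:
By the outcome, as a careful person would: the job done as asked, in the order asked, and still so for the second after the job is handed in, with the robot touching nothing.
It also fails if it takes over 72 s, if anything falls off the work surface, if the arm or the gripper's body presses on something with over 40 N, if the wrist force passes 120 N, or if a joint passes its speed limit or range.

## Working session

There is one attempt and no reset: what is moved stays moved. The work goes in short steps, Python scripts to look and compute and a shell command to move; the robot and the scene stay as the last step left them, time stands still between calls to the robot, and variables do not carry over. Pictures are saved under pics/ and viewed, and the job is handed in when it is done.

```bash
ls; mkdir -p pics; cat > h.py <<'E'
import numpy as np, cv2
from station import state, eyes, r
from scipy.spatial.transform import Rotation as R
def save(p,n): cv2.imwrite('pics/'+n+'.png', p['img'][:,:,::-1])
E
python3 - <<'E'
from h import *
s=state(); print({k:np.round(v,3) for k,v in s.items()})
for c in ['scene','side','wrist']:
    p=eyes.get_image(c); save(p,c+'0')
    print(c,[ (k,np.round(v,3).tolist()) for k,v in p.items() if k not in('img',)])
    for l in ['deck','collar_home','ring_large_centre','ring_medium_centre','ring_small_centre','shaker','beaker_tall_c','beaker_low_c','dish_center']:
        print(l,[(np.round(b['at'],1).tolist(),round(b['score'],2)) for b in eyes.boxes_of(p,l)[:3]])
print(state()['t'])
E
```

```text
pics
{'t': np.float64(0.0), 'joint_positions': array([ 1.035,  0.088,  1.372, -0.   ,  1.684, -0.103]), 'qvel': array([-0.001,  0.   , -0.   ,  0.   ,  0.   , -0.   ]), 'effort': array([-1.0000e-03, -3.4018e+01, -3.0243e+01,  7.2000e-02,  3.3000e-02,
       -0.0000e+00]), 'position': array([230.423, 498.836, 212.347]), 'orientation': array([ 0.215,  0.977, -0.001, -0.   ]), 'contact_force': array([-0.351,  0.037,  0.399]), 'torque': array([0.036, 0.039, 0.026]), 'width': np.float64(93.979)}
scene [('K', [[532.157, 0.0, 313.462], [0.0, 532.157, 238.177], [0.0, 0.0, 1.0]]), ('origin', [1063.839, 497.583, 817.24]), ('attitude', [0.126, 0.348, 0.876, 0.308]), ('shot', 1)]
deck [([763.6, -82.5, 35.2], 0.65), ([639.0, 264.7, 51.4], 0.62)]
collar_home [([637.6, 260.1, 57.2], 0.91)]
ring_large_centre [([615.6, -149.5, 12.5], 0.81)]
ring_medium_centre [([497.8, -224.3, 16.7], 0.72)]
ring_small_centre [([485.9, -77.3, 10.0], 0.56)]
shaker [([641.3, 265.3, 57.3], 0.65)]
beaker_tall_c [([772.4, 46.5, 60.0], 0.57), ([483.8, -78.8, 10.8], 0.33)]
beaker_low_c [([764.6, -80.9, 34.9], 0.79)]
dish_cen
[... 349 characters left out ...]
13.0, -155.3, 20.5], 0.68)]
ring_medium_centre [([490.1, -234.4, 16.8], 0.95)]
ring_small_centre [([486.5, -85.8, 12.9], 0.83)]
shaker [([610.9, 205.8, 52.4], 0.63)]
beaker_tall_c [([763.3, 28.9, 70.2], 0.89)]
beaker_low_c [([609.1, 208.0, 54.7], 0.71), ([769.6, -70.9, 38.9], 0.58)]
dish_center [([617.8, -356.1, 17.4], 0.75)]
wrist [('K', [[335.786, 0.0, 319.608], [0.0, 335.786, 233.041], [0.0, 0.0, 1.0]]), ('T_tool_cam', [[0.0, 0.972, 0.235, 66.472], [1.0, 0.0, -0.0, -0.095], [-0.0, 0.235, -0.972, -172.238], [0.0, 0.0, 0.0, 1.0]]), ('shot', 3)]
deck []
collar_home []
ring_large_centre []
ring_medium_centre []
ring_small_centre []
shaker []
beaker_tall_c []
beaker_low_c []
dish_center []
1.5
```

View pics/scene0.png

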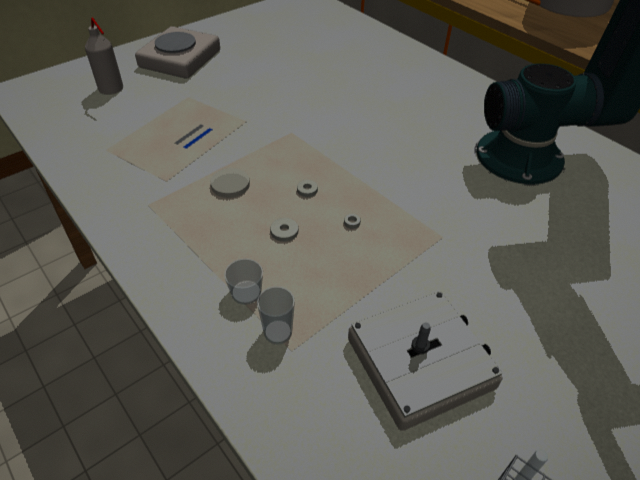

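View pics/side0.png

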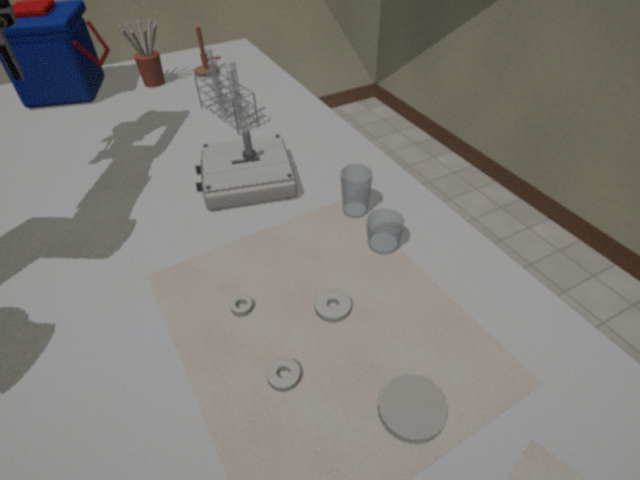

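View pics/wrist0.png

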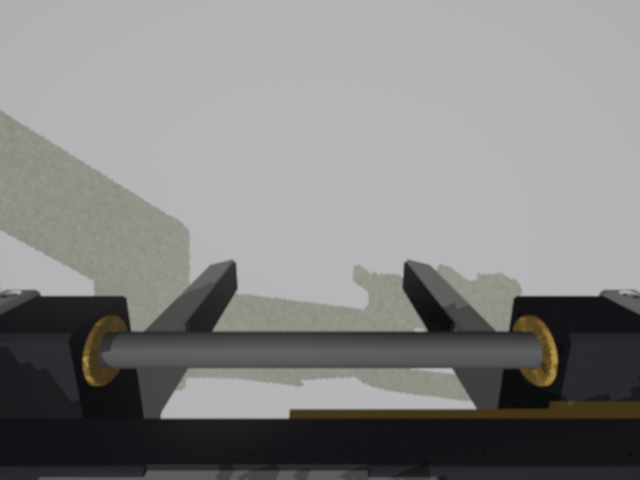

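The scene view shows the shaker with post at about (425,335), and rings at (285,230) large, (307,188) medium and (352,221) small. In the side view the shaker is at (248,160), and the rings are at (333,304), (285,373) and (242,304). The wrist view shows the empty bench, with the fingertips at row ~265. Next I'll triangulate from the masks.

```bash
cat >> h.py <<'E'
def ray(p,uv,s=None):
    K=p['K'];d=np.array([(uv[0]-K[0,2])/K[0,0],-(uv[1]-K[1,2])/K[1,1],-1.])
    if 'origin' in p: o=np.array(p['origin']);M=R.from_quat(p['attitude']).as_matrix()
    else:
        s=s or p['s'];T=np.array(p['T_tool_cam']);Q=R.from_quat(s['orientation']).as_matrix()
        M=Q@T[:3,:3];o=np.array(s['position'])+Q@T[:3,3]
    d=M@d;return o,d/np.linalg.norm(d)
def proj(p,X,s=None):
    if 'origin' in p: o=np.array(p['origin']);M=R.from_quat(p['attitude']).as_matrix()
    else:
        s=s or p['s'];T=np.array(p['T_tool_cam']);Q=R.from_quat(s['orientation']).as_matrix()
        M=Q@T[:3,:3];o=np.array(s['position'])+Q@T[:3,3]
    c=(np.atleast_2d(X)-o)@M; K=p['K']
    return np.stack([K[0,2]+K[0,0]*c[:,0]/-c[:,2],K[1,2]-K[1,1]*c[:,1]/-c[:,2]],1)
def onz(p,uv,z,s=None):
    o,d=ray(p,uv,s);return o+d*(z-o[2])/d[2]
def wrist():
    s=state();p=eyes.get_image('wrist');p['s']=s;return p
def tri(rs):
    A=0;b=0
    for o,d in rs:
        P=np.eye(3)-np.outer(d,d);A=A+P;b=b+P@o
    return np.linalg.solve(A,b)
from scipy.optimize import least_squares
def fitring(obs,D,z0=0.):
    # obs list of (p,mask); fit x,y so that rendered silhouette matches mask (bbox+centroid)
    a=np.linspace(0,2*np.pi,120,endpoint=False);c=np.stack([np.cos(a)*D/2,np.sin(a)*D/2],1)
    def sil(p,xy):
        pts=np.vstack([np.c_[c+xy,np.full(120,z0)],np.c_[c+xy,np.full(120,z0+14)]])
        h=cv2.convexHull(proj(p,pts).astype(np.float32));m=cv2.moments(h);return np.array([m['m10']/m['m00'],m['m01']/m['m00']]),m['m00']
    out=[]
    for p,m in obs:
        h=cv2.convexHull(np.argwhere(m)[:,::-1].astype(np.float32));M=cv2.moments(h);t=np.array([M['m10']/M['m00'],M['m01']/M['m00']])
        x0=onz(p,t,z0+7)[:2]
        q=least_squares(lambda x:sil(p,x)[0]-t,x0).x
        out.append((q.round(1).tolist(),round(M['m00']/sil(p,q)[1],2)))
    return out
E
python3 - <<'E'
from h import *
P=[eyes.get_image('scene'),eyes.get_image('side')]
for n,D in [('large',60),('medium',48),('small',36)]:
    obs=[]
    for p in P:
        g=eyes.regions_of(p,f'ring_{n}_centre')
        if g: obs.append((p,g[0]['pixels'])); print(n,round(g[0]['score'],2),np.argwhere(g[0]['pixels']).mean(0).round(1)[::-1])
    print(fitring(obs,D))
for l in ['shaker','collar_home','beaker_tall_c','beaker_low_c','dish_center']:
    rs=[]
    for p in P:
        g=eyes.regions_of(p,l)
        for q in g[:2]:
            print(l,round(q['score'],2),np.argwhere(q['pixels']).mean(0).round(1)[::-1],q['pixels'].sum())
for p,n,(x,y,w) in [(P[0],'sc',(340,280,170)),(P[1],'si',(180,110,130))]:
    c=cv2.resize(p['img'][y:y+w*3//4,x:x+w],(800,600),interpolation=cv2.INTER_CUBIC);cv2.imwrite(f'pics/z{n}.png',c[:,:,::-1])
E
```

```text
large 0.8 [284.1 229.6]
large 0.59 [331.9 305.5]
[([610.1, -154.9], 0.89), ([612.2, -151.3], 0.94)]
medium 0.72 [306.9 188.4]
medium 0.77 [283.4 373.8]
[([490.0, -228.1], 0.83), ([493.2, -224.7], 0.93)]
small 0.52 [351.5 220.8]
small 0.89 [241.3 305.3]
[([480.0, -85.4], 0.93), ([483.3, -80.2], 0.94)]
shaker 0.78 [423.4 359.6] 12842
shaker 0.74 [245.3 171.9] 6069
collar_home 0.63 [423.2 359.8] 12894
collar_home 0.92 [244.8 171.9] 5884
beaker_tall_c 0.93 [276.3 313.4] 1709
beaker_tall_c 0.88 [355.5 188.9] 1469
beaker_low_c 0.87 [244.1 280.2] 1454
beaker_low_c 0.91 [384.5 229.4] 1563
dish_center 0.9 [229.8 182.8] 910
dish_center 0.67 [411.7 408.5] 3855
dish_center 0.28 [245.4 171.8] 5965
```

```bash
ls pics
```

```text
scene0.png
side0.png
wrist0.png
zsc.png
zsi.png
```

View pics/zsc.png

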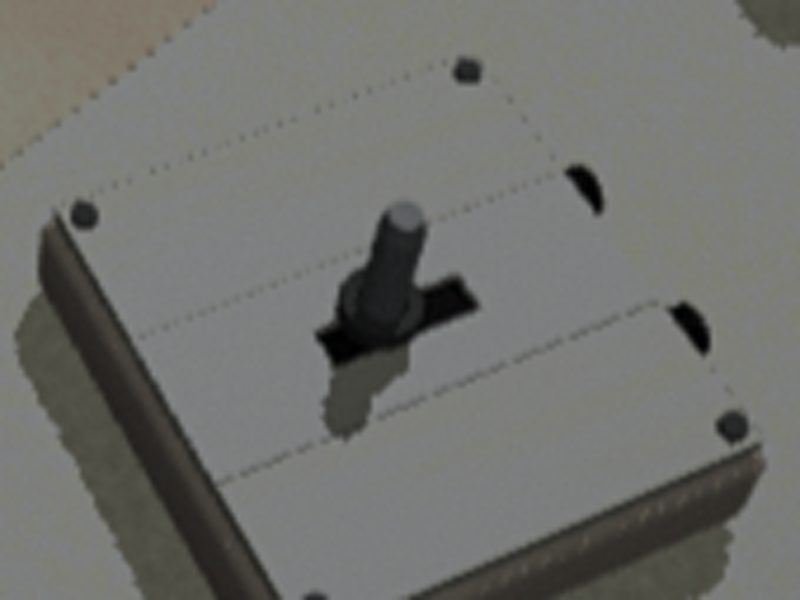

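View pics/zsi.png

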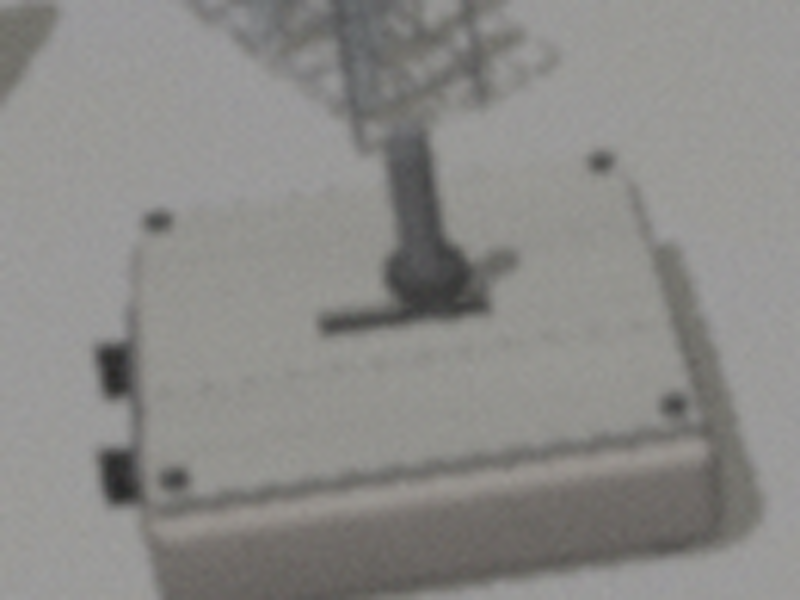

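```bash
python3 - <<'E'
from h import *
a=eyes.get_image('scene');b=eyes.get_image('side')
u,v=(426.1,325.7),(246.6,130.3)
print('post',tri([ray(a,u),ray(b,v)]),onz(a,u,125),onz(b,v,125))
print('rack',onz(a,(520,470),0), 'tall',onz(a,(277,333),0),onz(b,(355,210),0),'low',onz(a,(245,293),0),onz(b,(384,244),0),'dish',onz(a,(230,184),8),onz(b,(412,408),8))
print(state()['position'],state()['t'])
E
```

```text
post [631.35515811 245.31428894 126.78336362] [628.76032815 245.10317852 125.        ] [633.1884657 246.9813043 125.       ]
rack [ 6.31308676e+02  4.65161543e+02 -1.13686838e-13] tall [773.05922678  41.78505305   0.        ] [775.47519258  45.87592984   0.        ] low [767.5507175  -69.91325372   0.        ] [770.57924363 -67.25557921   0.        ] dish [ 620.75424989 -349.75095235    8.        ] [ 621.70431889 -352.89191521    8.        ]
[230.69828493 499.29616938 213.52635495] 2.5
```

```bash
python3 -m crank '[[94,40,-26,10,0],[94,80,-52,20,0],[94,120,-78,30,0],[94,160,-104,40,0],[94,200,-130,50,0],[94,240,-156,50,0],[94,280,-182,50,0],[94,320,-208,50,0],[94,360,-234,50,0],[94,400,-254,50,0],[94,400,-254,50,0],[94,400,-254,50,0]]' 20
python3 - <<'E'
from h import *
p=wrist();save(p,'w1');s=p['s'];print(s['position'],s['orientation'],s['t'],s['contact_force'])
print(proj(p,[[631,246,125],[631,246,55]]))
E
```

```text
t: 3.7
position: [631.2, 244.6, 262.0]
orientation: [0.216, 0.976, -0.0, -0.001]
contact_force: [0.4, 1.5, -0.3]
width: 94.0
[631.21570582 244.55233122 262.04226259] [ 2.15543623e-01  9.76493468e-01 -3.28896827e-04 -1.15978198e-03] 3.7 [ 0.43759766  1.49982421 -0.32225272]
[[321.02414815 223.88401204]
 [320.81637795 211.2457599 ]]
```

View pics/w1.png

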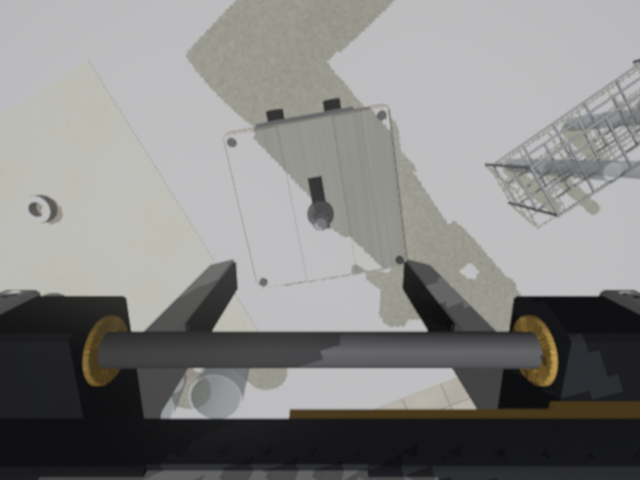

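```bash
python3 - <<'E'
import cv2
i=cv2.imread('pics/w1.png')[180:240,280:360];cv2.imwrite('pics/w1z.png',cv2.resize(i,(800,600),interpolation=cv2.INTER_CUBIC))
E
```

```text
(no output)
```

View pics/w1z.png

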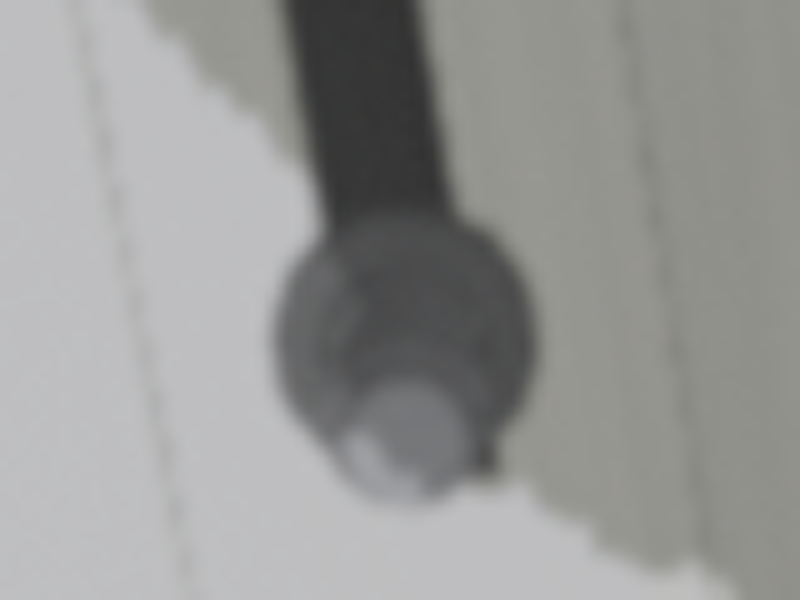

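```bash
python3 -m crank '[[94,-2,-48,0,0],[94,-5,-97,-5,0],[94,-8,-145,-20,0],[94,-10,-193,-40,0],[94,-13,-240,-60,0],[94,-16,-288,-80,0],[94,-18,-335,-100,0],[94,-20,-380,-111,0],[94,-20,-398,-111,0],[94,-20,-398,-111,0],[94,-20,-398,-111,0]]'
cat >> h.py <<'E'
def zoom(p,n,x,y,w,k=10):
    i=p['img'][y:y+w*3//4,x:x+w,::-1];cv2.imwrite(f'pics/{n}.png',cv2.resize(i,(800,600),interpolation=cv2.INTER_CUBIC))
E
python3 - <<'E'
from h import *
import json
p=wrist();save(p,'w2');s=p['s'];print(s['position'],s['orientation'],s['t'],s['contact_force'])
g=eyes.regions_of(p,'ring_large_centre')
for q in g: print(q['score'],np.argwhere(q['pixels']).mean(0)[::-1], fitring([(p,q['pixels'])],60))
print(proj(p,[[611,-153,14]]))
zoom(p,'w2z',240,150,160)
E
```

```text
t: 4.85
position: [610.5, -150.9, 153.3]
orientation: [0.214, 0.977, 0.0, 0.0]
contact_force: [-0.3, -0.6, -0.0]
width: 93.9
[ 610.52372396 -150.94092074  153.25729392] [2.14227855e-01 9.76783576e-01 4.93706809e-04 1.69832012e-04] 4.85 [-0.29041775 -0.63030007 -0.03845372]
0.84 [317.49478605 226.56490471] [([613.4, -154.3], 0.95)]
0.47 [188.56761646 142.29850746] [([493.6, -227.8], 0.62)]
[[317.64780549 225.24262757]]
```

View pics/w2z.png

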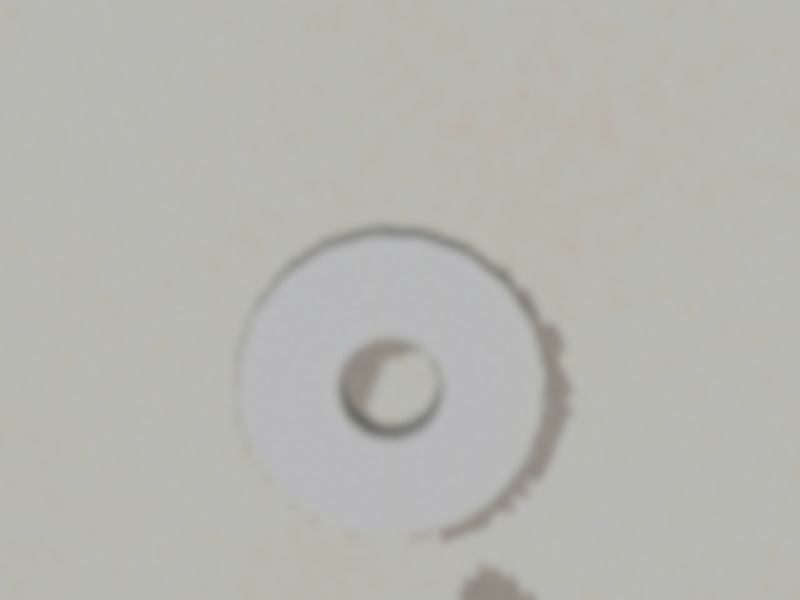

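```bash
python3 - <<'E'
from h import *
p=wrist()
print(p['s']['position'],'ring',onz(p,(318.1,226.8),14))
for i in range(3):
    eyes.get_image('wrist'); s=state(); print(s['position'].round(2),s['orientation'].round(4),np.abs(s['qvel']).max().round(4))
s=dict(position=np.array([631.2157,244.5523,262.0423]),orientation=np.array([.215543623,.976493468,-3.28896827e-04,-1.15978198e-03]))
print('post',onz(p,(320.55,222.75),125,s))
E
```

```text
[ 610.89962374 -150.31012253  153.38295907] ring [ 612.99690864 -152.688298     14.        ]
[ 610.93 -150.52  153.09] [2.134e-01 9.770e-01 1.000e-04 2.000e-04] 0.0079
[ 610.87 -150.79  152.88] [ 2.136e-01  9.769e-01  1.000e-04 -0.000e+00] 0.008
[ 610.81 -151.03  152.63] [ 2.137e-01  9.769e-01  1.000e-04 -2.000e-04] 0.0073
post [629.82345279 246.04842866 125.        ]
```

```bash
python3 -m crank '[[94,1,-1,-40,0],[94,1.8,-2.4,-80,0],[94,1.8,-2.4,-115,0],[94,1.8,-2.4,-132,0],[94,1.8,-2.4,-141,0],[94,1.8,-2.4,-141,0],[94,1.8,-2.4,-141,0],[94,1.8,-2.4,-141,0]]' 20
python3 - <<'E'
from h import *
p=wrist();save(p,'w3');s=p['s'];print(s['position'],s['orientation'],s['t'],s['contact_force'])
zoom(p,'w3z',220,180,200)
E
```

```text
t: 5.95
position: [613.9, -153.8, 13.7]
orientation: [0.214, 0.977, -0.0, 0.002]
contact_force: [0.0, 0.4, -0.4]
width: 94.3
[ 613.87894255 -153.78221955   13.66355431] [ 2.13633606e-01  9.76912619e-01 -1.54857265e-04  1.54728070e-03] 5.95 [ 0.02757121  0.42634614 -0.35710753]
```

View pics/w3.png

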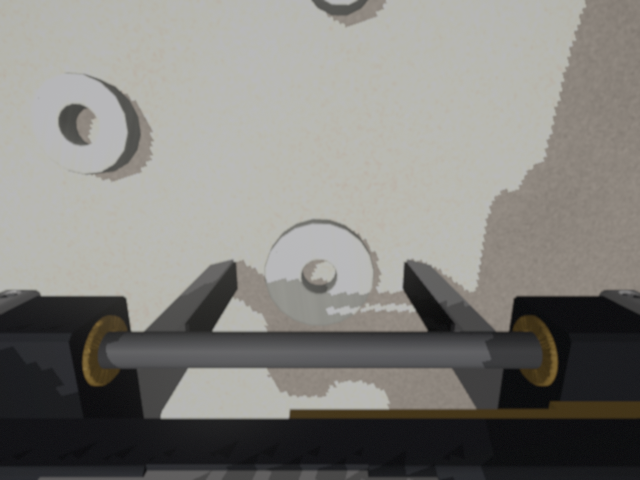

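```bash
python3 -m crank '[[70,0,0,-2,0],[58,0,0,-2,0],[58,0,0,-2,0],[58,0,0,-2,0],[58,0,0,-2,0],[58,0,0,-2,0],[58,0,0,-2,0]]' 20
python3 - <<'E'
from h import *
p=wrist();save(p,'w4');s=p['s'];print(s['position'],s['orientation'],s['t'],s['contact_force'],s['width'])
zoom(p,'w4z',240,200,160)
E
```

```text
t: 6.7
position: [613.7, -153.8, 11.5]
orientation: [0.214, 0.977, -0.0, 0.001]
contact_force: [-0.1, -1.6, -0.3]
width: 59.1
[ 613.72526636 -153.84635721   11.52434285] [ 2.13672654e-01  9.76904328e-01 -1.74909861e-04  1.37826359e-03] 6.7 [-0.12529621 -1.58374848 -0.28026414] 59.11540589512005
```

View pics/w4z.png

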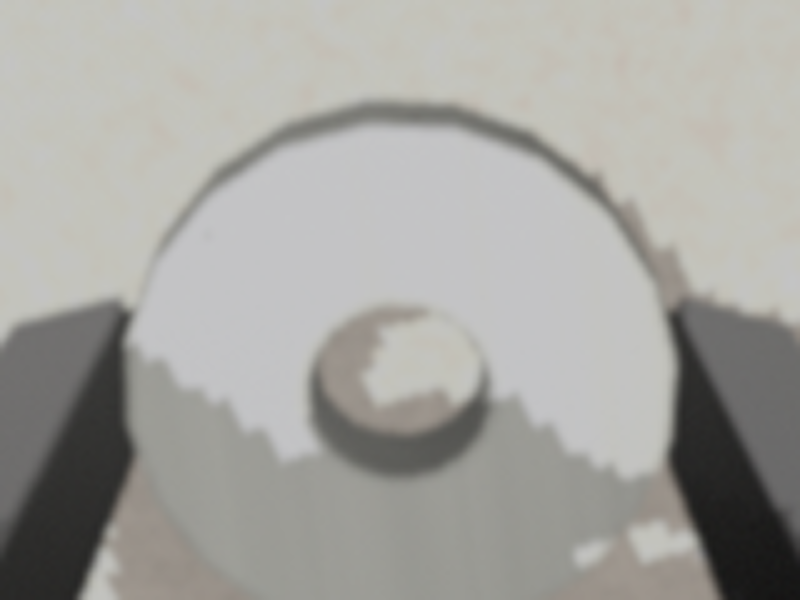

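```bash
python3 -m crank '[[58,0,0,20,0],[58,0,0,60,0],[58,0,10,105,0],[58,6,45,145,0],[58,14,93,145,0],[58,22,141,145,0],[58,30,189,145,0],[58,38,237,145,0],[58,46,285,145,0],[58,54,333,145,0],[58,61,375,142,0],[58,61,379,140,0]]' 20
python3 -m crank '[[58,0,0,0,0],[58,0,0,0,0],[58,0,0,0,0]]' 20
python3 - <<'E'
from h import *
p=wrist();save(p,'w5');s=p['s'];print(s['position'],s['orientation'],s['t'],s['contact_force'],s['width'])
print(proj(p,[[629.8,246,125],s['position']]))
E
```

```text
t: 7.95
position: [673.9, 231.2, 149.8]
orientation: [0.21, 0.978, 0.001, 0.0]
contact_force: [-0.3, 0.4, -0.8]
width: 59.2
t: 8.25
position: [673.9, 229.6, 149.7]
orientation: [0.211, 0.977, 0.0, 0.0]
contact_force: [0.2, -0.9, -1.2]
width: 59.1
[673.90086813 229.63923223 149.70543346] [2.11288365e-01 9.77423684e-01 3.83638212e-04 1.47122632e-04] 8.25 [ 0.17385329 -0.93462057 -1.23373187] 59.068160201296756
[[313.92214607 186.2530123 ]
 [319.65225932 277.25998779]]
```

View pics/w5.png

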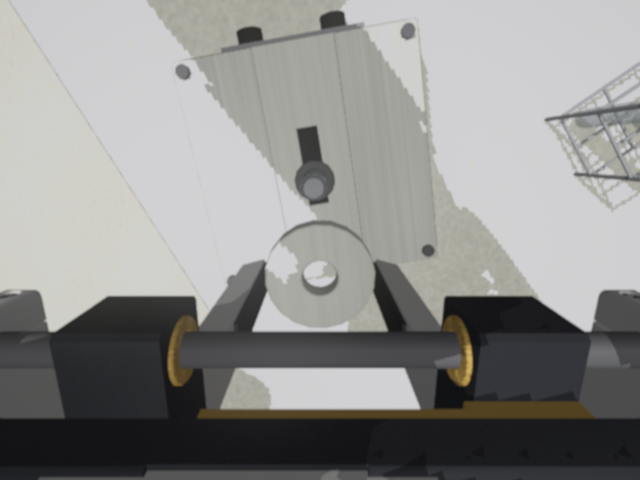

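```bash
python3 - <<'E'
import cv2
i=cv2.imread('pics/w5.png')[155:215,275:355];cv2.imwrite('pics/w5z.png',cv2.resize(i,(800,600),interpolation=cv2.INTER_CUBIC))
E
```

```text
(no output)
```

View pics/w5z.png

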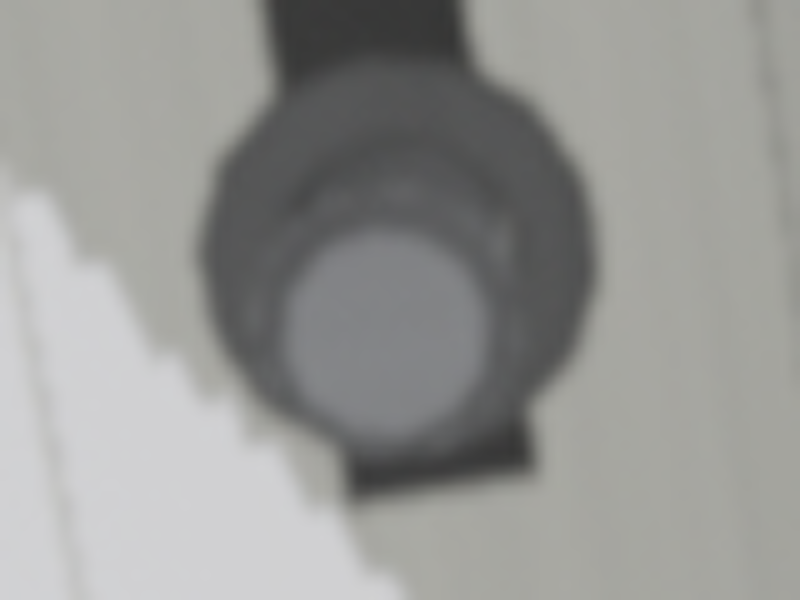

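```bash
python3 - <<'E'
import cv2
i=cv2.imread('pics/w5.png')[215:335,240:400];cv2.imwrite('pics/w5r.png',cv2.resize(i,(800,600),interpolation=cv2.INTER_CUBIC))
from h import *
p=wrist();s=p['s'];print(s['position'],s['orientation'],s['t'])
o=dict(position=np.array([673.90086813,229.63923223,149.70543346]),orientation=np.array([2.11288365e-01,9.77423684e-01,3.83638212e-04,1.47122632e-04]))
print('post',onz(p,(313.15,187.5),125,o),'coll', [onz(p,(u,178.5),70,o) for u in (295,334)])
E
```

```text
[674.04717019 229.51762713 150.0117626 ] [2.11420618e-01 9.77394952e-01 5.51318021e-04 3.54862668e-04] 8.3
post [630.2734775  245.28773936 125.        ] coll [array([623.40930174, 232.55129383,  70.        ]), array([635.37425778, 258.93088037,  70.        ])]
```

View pics/w5r.png

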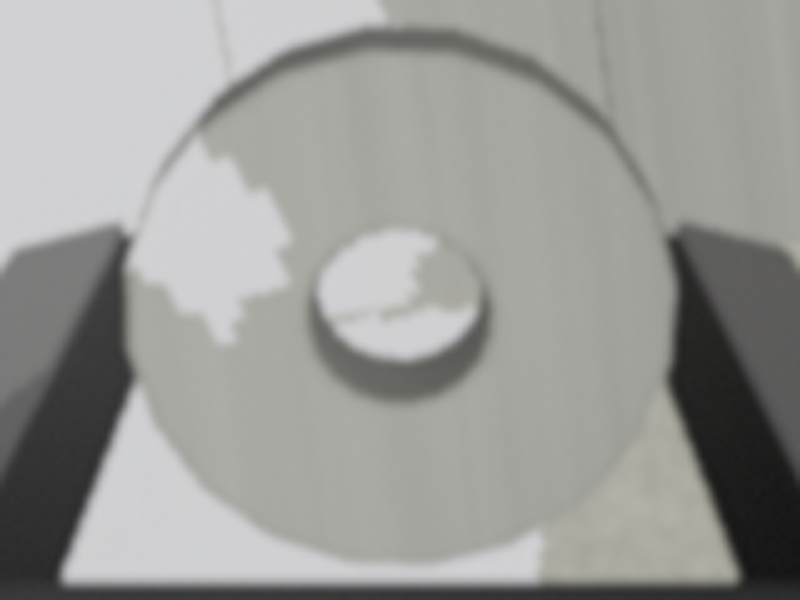

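```bash
python3 - <<'E'
from h import *
p=wrist();s=p['s'];print(s['position'],s['t'])
o=dict(position=np.array([673.90086813,229.63923223,149.70543346]),orientation=np.array([2.11288365e-01,9.77423684e-01,3.83638212e-04,1.47122632e-04]))
c=onz(p,(319.6,277.8),152.2,o);print(c, c-o['position'], onz(p,(313.15,187.5),125,o)-c)
E
```

```text
[674.12307743 229.53109972 150.21736139] 8.35
[673.29236141 229.88185737 152.2       ] [-0.60850672  0.24262514  2.49456654] [-43.01858364  15.40616398 -27.2       ]
```

```bash
python3 -m crank '[[58,-20,7,0,0],[58,-43.2,15.5,0,0],[58,-43.2,15.5,0,0],[58,-43.2,15.5,0,0],[58,-43.2,15.5,0,0],[58,-43.2,15.5,0,0]]' 20
python3 - <<'E'
from h import *
p=wrist();s=p['s'];print(s['position'],s['orientation'],s['t'])
zoom(p,'w6',240,215,160)
E
```

```text
t: 9.0
position: [631.8, 244.5, 150.3]
orientation: [0.212, 0.977, 0.001, 0.001]
contact_force: [0.8, 0.1, -1.6]
width: 59.1
[631.75730435 244.53521376 150.30466056] [2.11932102e-01 9.77283764e-01 7.69079342e-04 7.98190703e-04] 9.0
```

View pics/w6.png

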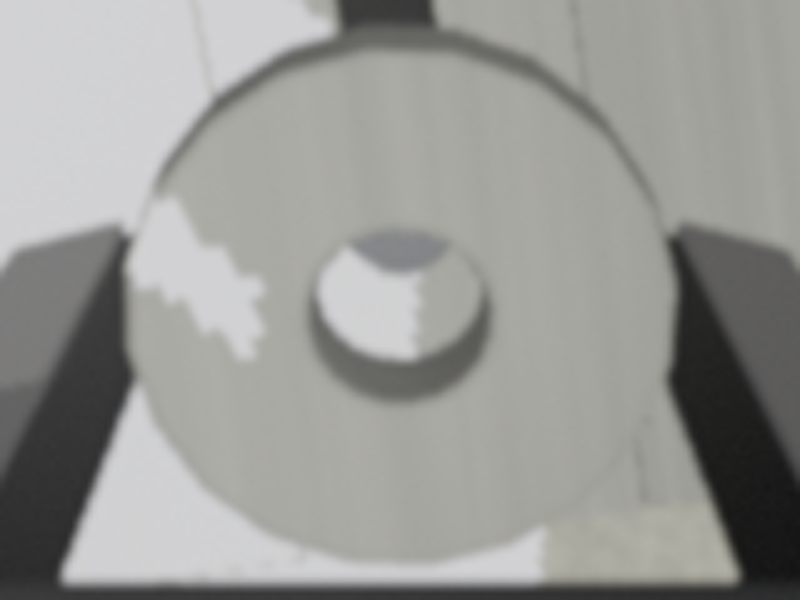

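```bash
python3 - <<'E'
from h import *
p=wrist();s=p['s'];print(s['position'],s['t'])
o=dict(position=np.array([631.757,244.535,150.305]),orientation=np.array([.211932,.977284,.000769,.000798]))
X=R.from_quat(o['orientation']).as_matrix()[:,0];print(X)
e=onz(p,(320,268.8),125,o);c=e+6*X; ring=onz(p,(319.6,277.8),152.8,o)
print(c,ring,c-ring)
E
```

```text
[631.65410955 244.62082133 150.1571798 ] 9.05
[-0.91016842  0.41423656 -0.00123379]
[630.24737413 245.52945487 124.99259724] [631.14547476 244.778491   152.8       ] [ -0.89810063   0.75096387 -27.80740276]
```

```bash
python3 -m crank '[[58,-0.9,0.7,-3,0],[58,-0.9,0.7,-8,0],[58,-0.9,0.7,-13,0],[58,-0.9,0.7,-17,0],[58,-0.9,0.7,-20,0],[58,-0.9,0.7,-20,0],[58,-0.9,0.7,-20,0]]' 20
python3 - <<'E'
from h import *
p=wrist();s=p['s'];print(s['position'],s['orientation'],s['t'])
zoom(p,'w7',240,215,160)
E
```

```text
t: 9.8
position: [630.6, 245.4, 130.0]
orientation: [0.212, 0.977, 0.001, 0.001]
contact_force: [-0.2, -0.4, -1.7]
width: 59.4
[630.60390516 245.44260456 130.0409823 ] [2.11760044e-01 9.77321325e-01 6.59525211e-04 5.25378806e-04] 9.8
```

View pics/w7.png

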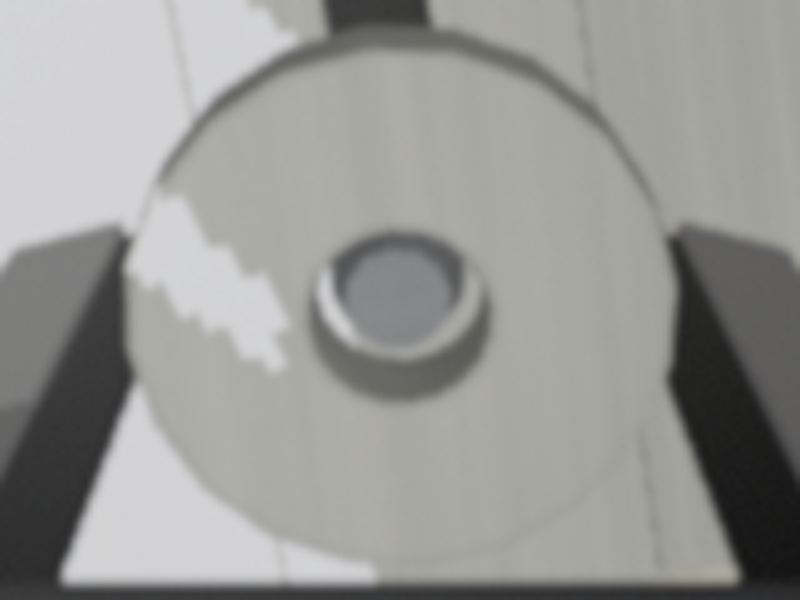

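```bash
python3 -m crank '[[58,0,0,-6,0],[58,0,0,-13,0],[58,0,0,-20,0],[58,0,0,-27,0],[58,0,0,-33,0],[58,0,0,-36,0],[58,0,0,-36,0]]' 20

```

```text
t: 10.55
position: [630.4, 245.3, 93.4]
orientation: [0.212, 0.977, 0.0, 0.0]
contact_force: [1.4, -0.3, -1.0]
width: 58.9
```

```bash
python3 -m crank '[[58,0,0,-2,0],[58,0,0,-4,0],[58,0,0,-5,0],[58,0,0,-5,0]]' 20; python3 -m crank '[[58,0,0,-1,0],[58,0,0,-2,0],[58,0,0,-2,0]]'; python3 -m crank '[[58,0,0,-1,0],[58,0,0,-2,0],[58,0,0,-2,0]]'

```

```text
t: 10.95
position: [630.3, 245.3, 88.2]
orientation: [0.212, 0.977, 0.0, -0.0]
contact_force: [0.2, 0.3, -1.2]
width: 59.2
t: 11.25
position: [630.2, 245.3, 86.1]
orientation: [0.212, 0.977, 0.0, -0.0]
contact_force: [0.6, 0.9, -1.5]
width: 59.5
t: 11.55
position: [630.3, 245.4, 85.7]
orientation: [0.212, 0.977, 0.001, 0.0]
contact_force: [-1.8, -0.8, 4.7]
width: 59.2
```

```bash
python3 -m crank '[[62,0,0,0.5,0],[70,0,0,1,0],[94,0,0,1,0],[94,0,0,1,0],[94,0,0,10,0],[94,0,0,40,0],[94,0,0,80,0],[94,0,0,80,0]]' 20
python3 - <<'E'
from h import *
p=wrist();s=p['s'];print(s['position'],s['orientation'],s['t'])
save(p,'w8')
E
```

```text
t: 12.35
position: [633.7, 246.4, 174.3]
orientation: [0.212, 0.977, 0.004, 0.007]
contact_force: [0.2, -0.0, 0.9]
width: 94.1
[633.65114371 246.38844754 174.31498149] [0.21173108 0.97729831 0.00394299 0.00651236] 12.35
```

View pics/w8.png

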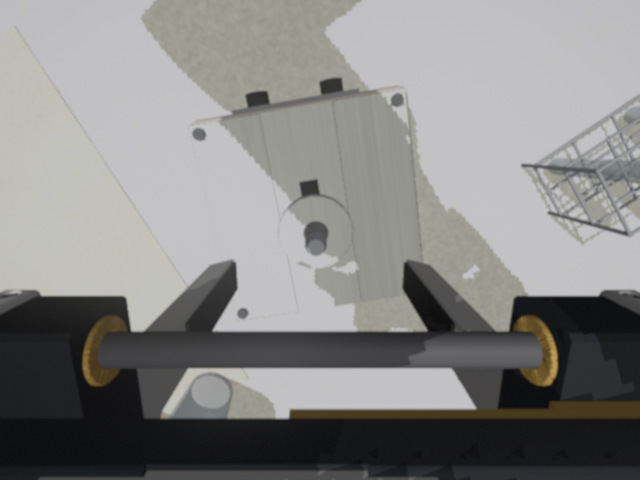

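```bash
python3 -m crank '[[94,-13,-43,0,0],[94,-27,-90,0,0],[94,-40,-137,0,0],[94,-54,-184,0,0],[94,-68,-230,-10,0],[94,-82,-277,-30,0],[94,-96,-324,-60,0],[94,-110,-371,-85,0],[94,-124,-418,-110,0],[94,-136,-462,-120,0],[94,-140,-473,-120,0],[94,-140,-473,-120,0]]' 20
python3 -m crank '[[94,0,0,0,0],[94,0,0,0,0]]' 20
python3 - <<'E'
from h import *
p=wrist();s=p['s'];print(s['position'],s['orientation'],s['t'])
save(p,'w9')
g=eyes.regions_of(p,'ring_medium_centre')
for q in g: print(q['score'],np.argwhere(q['pixels']).mean(0)[::-1], fitring([(p,q['pixels'])],48))
E
```

```text
t: 13.6
position: [489.7, -229.3, 48.4]
orientation: [0.214, 0.977, 0.003, 0.002]
contact_force: [-0.5, -0.2, 0.4]
width: 93.9
t: 13.8
position: [489.6, -228.3, 47.8]
orientation: [0.214, 0.977, 0.004, 0.002]
contact_force: [-0.5, -0.3, 0.4]
width: 93.9
[ 489.58625849 -228.25053237   47.8463135 ] [0.21395366 0.97683618 0.00350048 0.00163221] 13.8
```

View pics/w9.png

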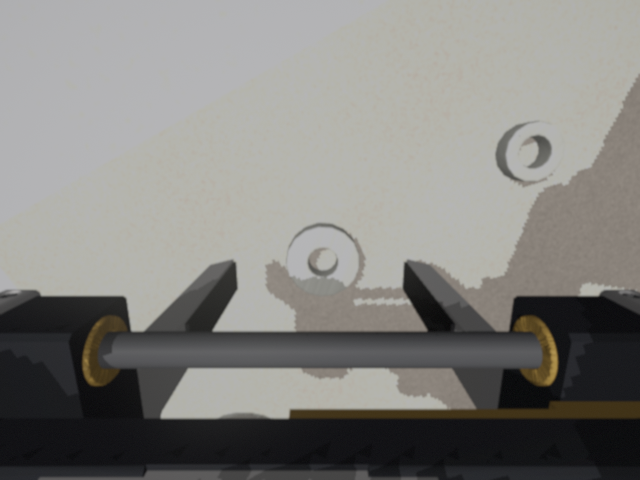

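```bash
python3 - <<'E'
from h import *
p=wrist();s=p['s'];print(s['position'],s['orientation'],s['t'])
print(onz(p,(323,261.5),14)-s['position'], proj(p,[s['position']+[0,0,3]]))
E
```

```text
[ 490.25200421 -228.03323921   48.5429886 ] [0.2133445  0.9769689  0.00323389 0.00232985] 13.9
[  3.40088166   1.13625927 -34.5429886 ] [[319.67325169 279.30465043]]
```

```bash
python3 -m crank '[[94,3.4,1.1,-12,0],[94,3.4,1.1,-25,0],[94,3.4,1.1,-33,0],[94,3.4,1.1,-37,0],[94,3.4,1.1,-37,0],[80,3.4,1.1,-37,0],[46,3.4,1.1,-37,0],[46,3.4,1.1,-37,0],[46,3.4,1.1,-37,0],[46,3.4,1.1,-37,0],[46,3.4,1.1,-37,0],[46,3.4,1.1,-37,0]]' 20
python3 - <<'E'
from h import *
p=wrist();s=p['s'];print(s['position'],s['orientation'],s['t'])
save(p,'w10')
zoom(p,'w10z',240,215,160)
E
```

```text
t: 15.15
position: [493.8, -227.1, 11.8]
orientation: [0.213, 0.977, 0.003, 0.003]
contact_force: [0.0, -0.1, 1.4]
width: 47.6
[ 493.79978115 -227.11106802   11.8413904 ] [0.21328997 0.97698079 0.00306164 0.00255957] 15.15
```

View pics/w10z.png

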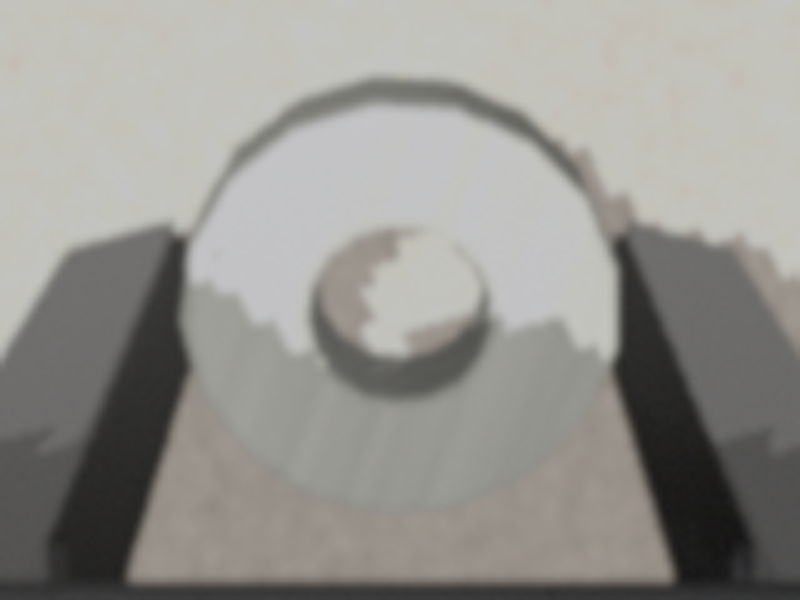

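```bash
python3 -m crank '[[46,0,0,20,0],[46,0,0,60,0],[46,3,10,105,0],[46,13,45,145,0],[46,26,90,145,0],[46,39,135,145,0],[46,52,180,145,0],[46,65,225,145,0],[46,78,270,145,0],[46,91,315,145,0],[46,104,360,145,0],[46,117,405,145,0]]' 20
python3 -m crank '[[46,0,0,0,0],[46,0,0,0,0]]' 20
```

```text
t: 16.4
position: [610.8, 179.8, 156.5]
orientation: [0.213, 0.977, 0.003, 0.002]
contact_force: [0.5, 0.0, -1.0]
width: 48.2
t: 16.6
position: [610.4, 180.9, 155.4]
orientation: [0.212, 0.977, 0.002, 0.002]
contact_force: [-0.6, -0.6, -0.7]
width: 47.8
```

Settled; now over the post: (630.3−610.4, 245.3−180.9).

```bash
python3 -m crank '[[46,10,32,0,0],[46,19.9,60,0,0],[46,19.9,64.4,0,0],[46,19.9,64.4,-3,0],[46,19.9,64.4,-3,0],[46,19.9,64.4,-3,0],[46,19.9,64.4,-3,0]]' 20
python3 - <<'E'
from h import *
p=wrist();s=p['s'];print(s['position'],s['orientation'],s['t'])
zoom(p,'w11',240,215,160)
E
```

```text
t: 17.3
position: [630.3, 244.0, 152.7]
orientation: [0.213, 0.977, 0.002, 0.002]
contact_force: [-0.5, -0.2, 0.4]
width: 48.3
[630.31739855 243.96438648 152.7214786 ] [0.21280135 0.97709148 0.00220703 0.00171611] 17.3
```

View pics/w11.png

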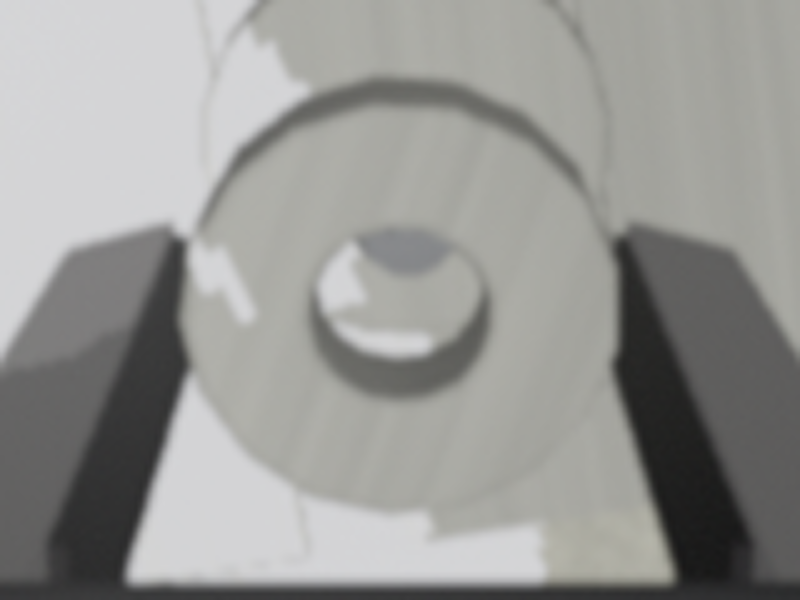

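```bash
python3 -m crank '[[46,0,1.1,-2,0],[46,0,1.1,-8,0],[46,0,1.1,-14,0],[46,0,1.1,-19,0],[46,0,1.1,-21,0],[46,0,1.1,-21,0],[46,0,1.1,-21,0]]' 20
python3 - <<'E'
from h import *
p=wrist();s=p['s'];print(s['position'],s['orientation'],s['t'])
zoom(p,'w12',240,215,160)
E
```

```text
t: 18.05
position: [630.4, 245.4, 131.8]
orientation: [0.213, 0.977, 0.002, 0.002]
contact_force: [-0.7, -0.2, -0.2]
width: 48.1
[630.40109884 245.43660479 131.77590026] [0.21257461 0.97714043 0.00231714 0.00180314] 18.05
```

View pics/w12.png

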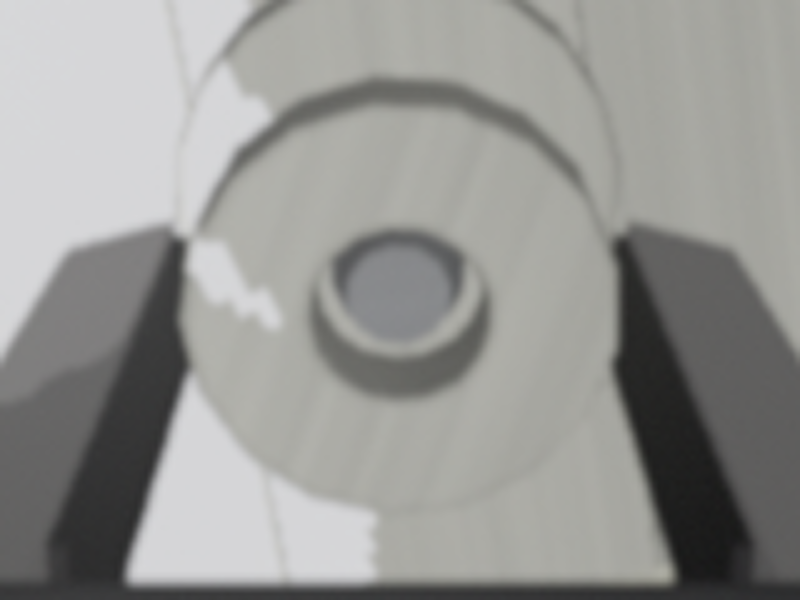

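```bash
python3 -m crank '[[46,0,0,-6,0],[46,0,0,-13,0],[46,0,0,-20,0],[46,0,0,-25,0],[46,0,0,-28,0],[46,0,0,-28,0],[46,0,0,-28,0]]' 20; python3 -m crank '[[46,0,0,-1,0],[46,0,0,-2,0],[46,0,0,-2,0]]'; python3 -m crank '[[46,0,0,-1,0],[46,0,0,-1.5,0],[46,0,0,-1.5,0]]'
```

```text
t: 18.8
position: [630.6, 245.5, 104.1]
orientation: [0.213, 0.977, 0.002, 0.002]
contact_force: [0.6, -0.3, 0.1]
width: 47.1
t: 19.1
position: [630.6, 245.5, 102.1]
orientation: [0.213, 0.977, 0.002, 0.002]
contact_force: [0.4, -0.2, -0.4]
width: 47.8
t: 19.4
position: [630.5, 245.5, 100.5]
orientation: [0.213, 0.977, 0.002, 0.002]
contact_force: [0.1, -0.1, -1.0]
width: 48.0
```

```bash
python3 -m crank '[[46,0,0,-0.7,0],[46,0,0,-1.5,0],[46,0,0,-1.5,0]]'
```

```text
t: 19.7
position: [630.7, 245.5, 100.1]
orientation: [0.213, 0.977, 0.003, 0.002]
contact_force: [-1.3, -1.1, 3.9]
width: 48.0
```

```bash
python3 -m crank '[[52,0,0,0.5,0],[60,0,0,1,0],[90,0,0,1,0],[90,0,0,1,0],[94,0,0,15,0],[94,0,0,40,0],[94,0,0,60,0],[94,0,0,65,0],[94,0,0,65,0],[94,0,0,65,0]]' 20
python3 - <<'E'
from h import *
p=wrist();s=p['s'];print(s['position'],s['orientation'],s['t'])
zoom(p,'w13',220,150,200)
E
```

```text
t: 20.7
position: [630.3, 245.4, 164.1]
orientation: [0.213, 0.977, 0.002, 0.002]
contact_force: [0.3, 0.4, 0.4]
width: 93.6
[630.28830392 245.37109747 164.14246075] [0.21259582 0.97713594 0.00226573 0.00179925] 20.7
```

View pics/w13.png

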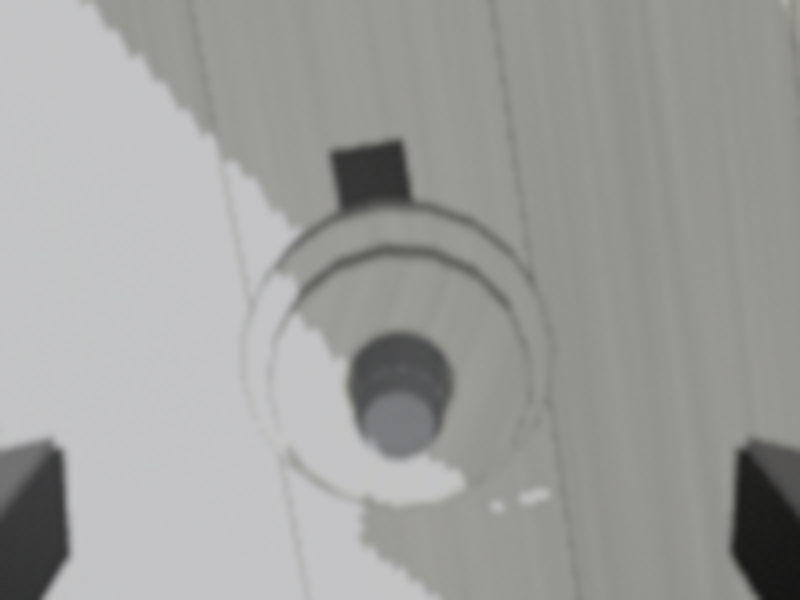

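The medium ring sits on the large one round the post. Next is the small ring.

```bash
python3 -m crank '[[94,-15,-34,0,0],[94,-33,-74,0,0],[94,-51,-115,0,0],[94,-70,-157,0,0],[94,-88,-198,-20,0],[94,-107,-240,-50,0],[94,-125,-281,-80,0],[94,-140,-315,-105,0],[94,-146.7,-328.7,-116,0],[94,-146.7,-328.7,-116,0],[94,-146.7,-328.7,-116,0],[94,-146.7,-328.7,-116,0]]' 20
python3 - <<'E'
from h import *
p=wrist();s=p['s'];print(s['position'],s['orientation'],s['t'])
save(p,'w14')
E
```

```text
t: 21.95
position: [484.4, -82.7, 48.4]
orientation: [0.212, 0.977, 0.002, 0.002]
contact_force: [0.1, 0.6, 0.1]
width: 93.8
[484.4149961  -82.67848835  48.36450423] [0.2120693  0.97724978 0.00221516 0.00213926] 21.95
```

View pics/w14.png

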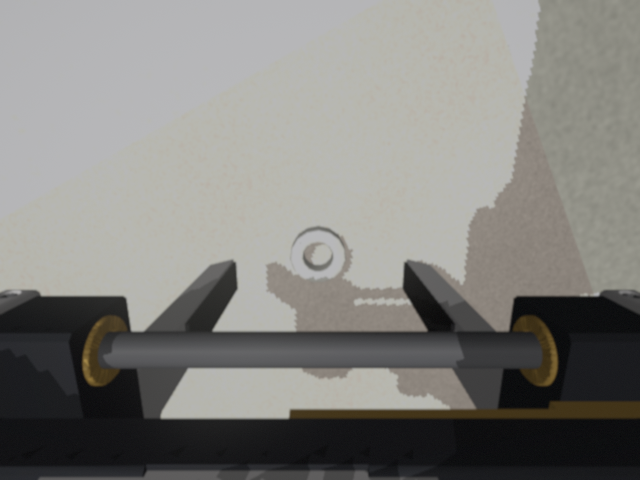

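```bash
python3 - <<'E'
from h import *
p=wrist();s=p['s'];print(s['position'],s['t'])
zoom(p,'w14z',280,220,80)
print(onz(p,(318,254.5),14)-s['position'])
E
```

```text
[484.58493626 -82.61325928  48.5678492 ] 22.0
[ -2.2688964    0.08628952 -34.5678492 ]
```

View pics/w14z.png

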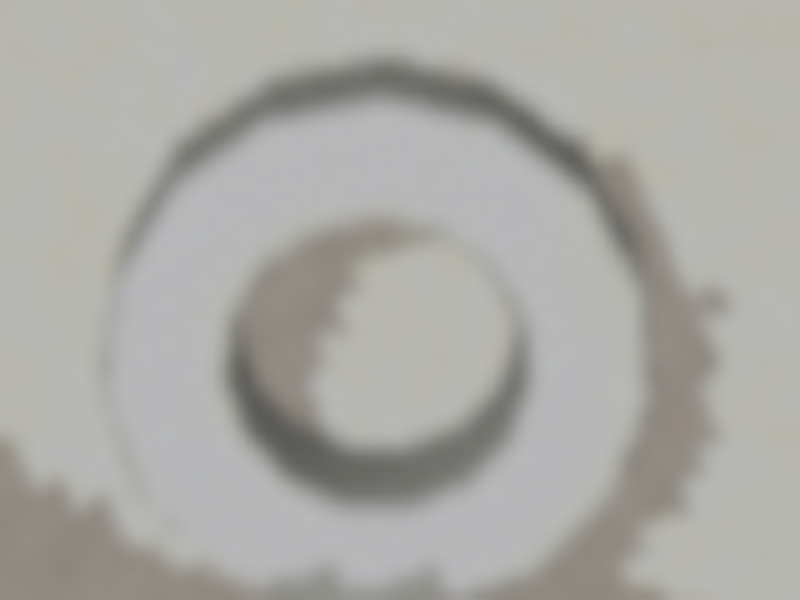

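```bash
python3 -m crank '[[94,-2,-0.5,-12,0],[90,-2,-0.5,-25,0],[80,-2,-0.5,-33,0],[70,-2,-0.5,-37,0],[60,-2,-0.5,-37,0],[50,-2,-0.5,-37,0],[34,-2,-0.5,-37,0],[34,-2,-0.5,-37,0],[34,-2,-0.5,-37,0],[34,-2,-0.5,-37,0],[34,-2,-0.5,-37,0],[34,-2,-0.5,-37,0]]' 20
python3 - <<'E'
from h import *
p=wrist();s=p['s'];print(s['position'],s['orientation'],s['t'])
zoom(p,'w15',240,215,160)
E
```

```text
t: 23.25
position: [482.8, -83.2, 11.9]
orientation: [0.212, 0.977, 0.002, 0.003]
contact_force: [0.2, -0.6, 2.0]
width: 34.8
[482.8131983  -83.17915329  11.92257163] [0.21169306 0.97733044 0.00200853 0.00268856] 23.25
```

View pics/w15.png

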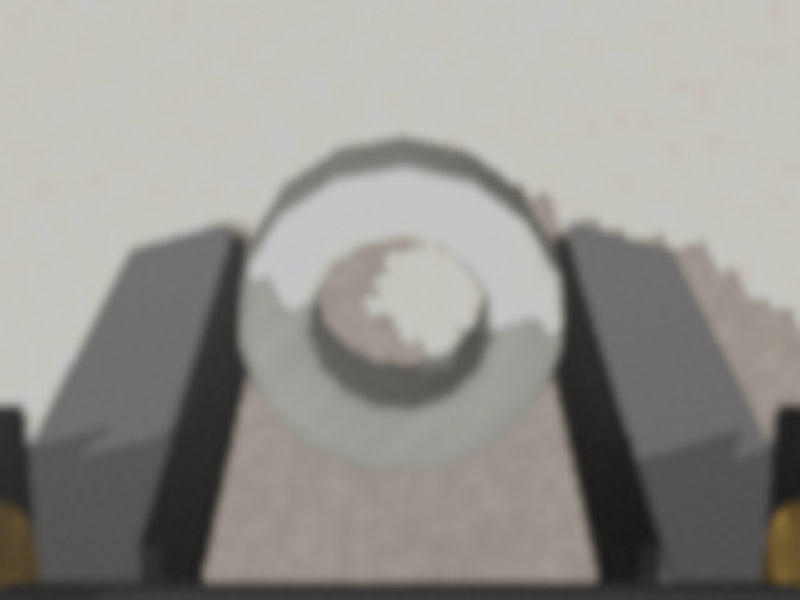

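```bash
python3 -m crank '[[34,0,0,20,0],[34,0,0,60,0],[34,5,10,105,0],[34,22,48,145,0],[34,40,88,145,0],[34,58,129,145,0],[34,76,170,145,0],[34,94,211,145,0],[34,112,251,145,0],[34,128,287,145,0],[34,128,287,145,0],[34,128,287,145,0]]' 20
```

```text
t: 24.5
position: [610.4, 204.3, 155.7]
orientation: [0.211, 0.977, 0.001, 0.002]
contact_force: [-0.3, 0.0, -0.4]
width: 34.5
```

```bash
python3 -m crank '[[34,10,22,0,0],[34,19.3,41.6,0,0],[34,19.3,41.6,-3,0],[34,19.3,41.6,-3,0],[34,19.3,41.6,-3,0],[34,19.3,41.6,-3,0],[34,19.3,41.6,-3,0]]' 20
python3 - <<'E'
from h import *
p=wrist();s=p['s'];print(s['position'],s['orientation'],s['t'])
zoom(p,'w16',240,215,160)
E
```

```text
t: 25.2
position: [629.6, 245.0, 153.2]
orientation: [0.211, 0.977, 0.001, 0.002]
contact_force: [0.3, 0.1, 0.1]
width: 34.1
[629.64797075 245.04140315 153.15415147] [0.21142006 0.9773924  0.00128462 0.00200277] 25.2
```

View pics/w16.png

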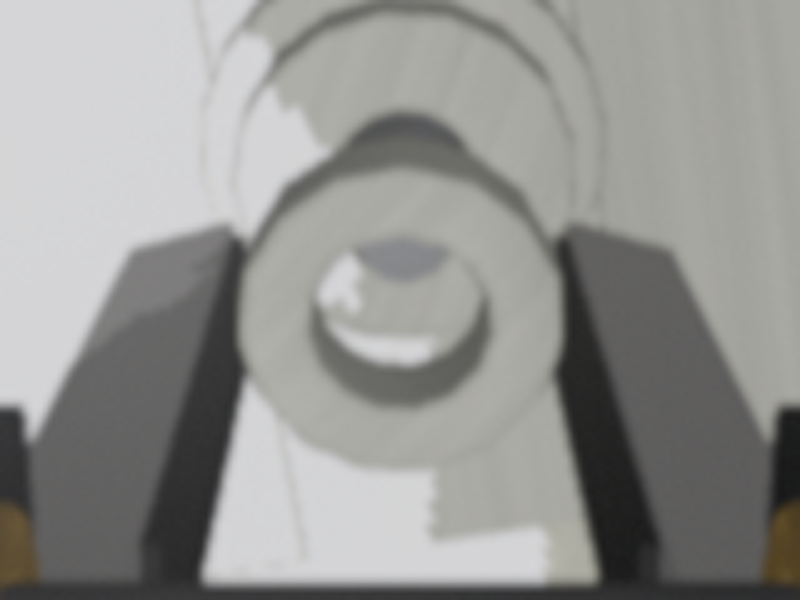

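Post seen in the bore at about zoom (403,258), nearly the same picture as for the medium ring. I'll shift y by +0.8 and go down.

```bash
python3 -m crank '[[34,0,0.8,-2,0],[34,0,0.8,-8,0],[34,0,0.8,-14,0],[34,0,0.8,-19,0],[34,0,0.8,-21,0],[34,0,0.8,-21,0],[34,0,0.8,-21,0]]' 20
python3 - <<'E'
from h import *
p=wrist();s=p['s'];print(s['position'],s['orientation'],s['t'])
zoom(p,'w17',240,215,160)
E
```

```text
t: 25.95
position: [629.7, 246.1, 132.1]
orientation: [0.211, 0.977, 0.001, 0.002]
contact_force: [0.5, -0.4, -0.4]
width: 34.4
[629.74958694 246.08268866 132.14745931] [0.21130528 0.97741704 0.00134216 0.00205363] 25.95
```

View pics/w17.png

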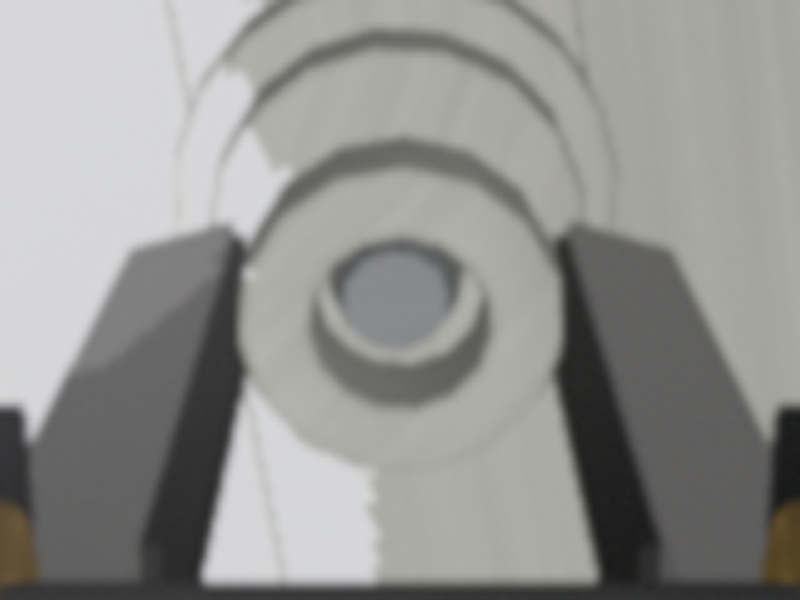

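```bash
python3 -m crank '[[34,0,-0.3,-5,0],[34,0,-0.3,-10,0],[34,0,-0.3,-14,0],[34,0,-0.3,-14,0],[34,0,-0.3,-14,0]]' 20; python3 -m crank '[[34,0,0,-1,0],[34,0,0,-2,0],[34,0,0,-2,0]]'; python3 -m crank '[[34,0,0,-1,0],[34,0,0,-2,0],[34,0,0,-2,0]]'
```

```text
t: 26.5
position: [629.7, 245.7, 118.0]
orientation: [0.211, 0.977, 0.001, 0.002]
contact_force: [-0.4, -0.4, -0.1]
width: 34.4
t: 26.8
position: [629.7, 245.8, 116.0]
orientation: [0.211, 0.977, 0.001, 0.002]
contact_force: [-0.3, 0.3, 0.1]
width: 34.4
t: 27.1
position: [629.8, 245.8, 114.2]
orientation: [0.211, 0.977, 0.001, 0.002]
contact_force: [-0.0, -0.2, 1.2]
width: 34.5
```

```bash
python3 -m crank '[[40,0,0,0.3,0],[50,0,0,0.6,0],[60,0,0,1,0],[60,0,0,1,0],[60,0.5,-0.3,10,0],[60,0.5,-0.3,20,0],[60,0.5,-0.3,20,0],[24,0.5,-0.3,20,0],[24,0.5,-0.3,20,0],[24,0.5,-0.3,20,0],[24,0.5,-0.3,20,0],[24,0.5,-0.3,20,0]]' 20
python3 - <<'E'
from h import *
p=wrist();s=p['s'];print(s['position'],s['orientation'],s['t'])
zoom(p,'w18',240,215,160)
p=eyes.get_image('scene');zoom(p,'s18',340,250,170)
E
```

```text
t: 28.3
position: [630.1, 245.5, 133.8]
orientation: [0.211, 0.977, 0.001, 0.002]
contact_force: [-0.0, 0.7, -0.1]
width: 25.1
[630.12492129 245.46485569 133.82801435] [0.21129505 0.97741982 0.00123849 0.00183475] 28.3
```

View pics/w18.png

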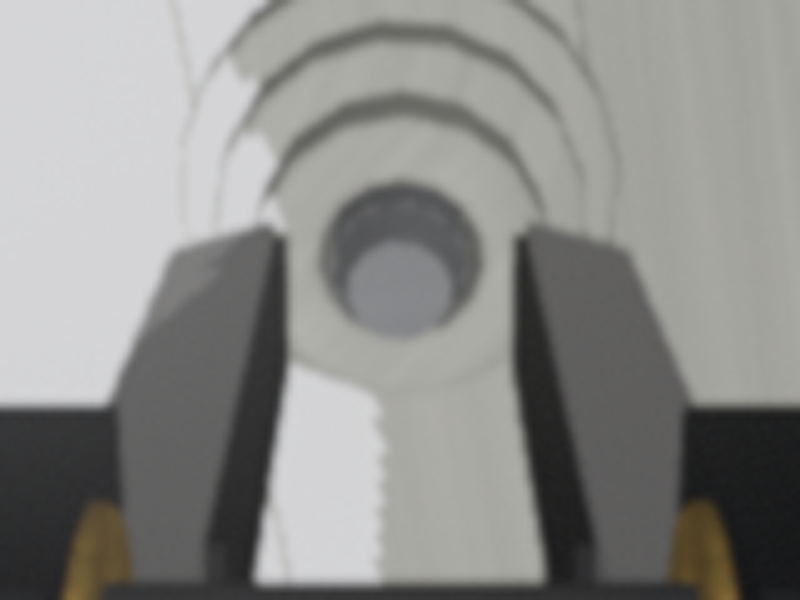

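View pics/s18.png

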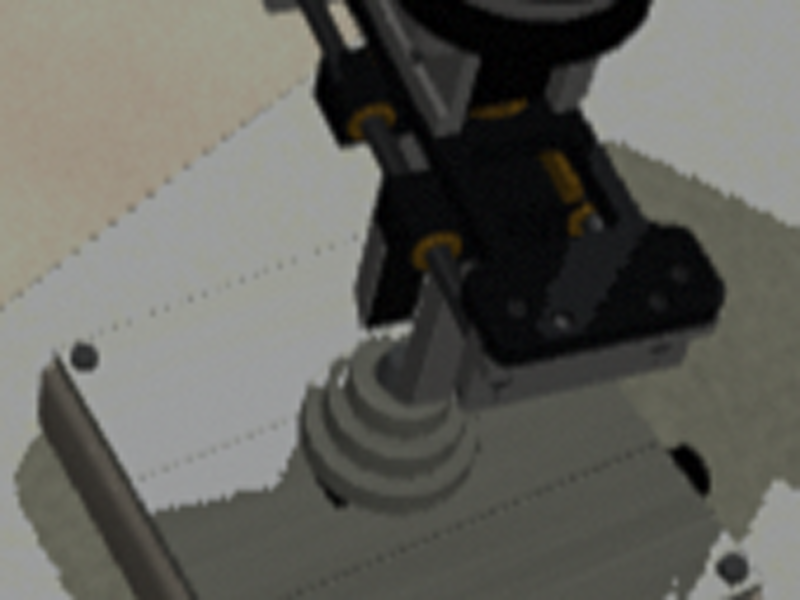

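```bash
python3 -m crank '[[24,0,0,-4,0],[24,0,0,-7,0],[24,0,0,-8,0],[24,0,0,-8,0]]' 40; python3 -m crank '[[24,0,0,-1,0],[24,0,0,-2,0],[24,0,0,-3,0],[24,0,0,-3,0]]'
```

```text
t: 28.8
position: [629.9, 245.4, 125.4]
orientation: [0.211, 0.977, 0.001, 0.002]
contact_force: [-0.3, -0.5, -0.5]
width: 23.8
t: 29.2
position: [630.2, 245.4, 123.9]
orientation: [0.211, 0.977, 0.001, 0.002]
contact_force: [-1.2, -0.2, 4.7]
width: 23.8
```

```bash
python3 -m crank '[[24,0,0,-1,0],[24,0,0,-2,0],[24,0,0,-2,0]]'
```

```text
t: 29.5
position: [630.3, 245.4, 122.8]
orientation: [0.211, 0.977, 0.002, 0.003]
contact_force: [-1.3, -0.9, 5.4]
width: 23.9
```

```bash
python3 -m crank '[[24,0,0,-1,0],[24,0,0,-2,0],[24,0,0,-3,0],[24,0,0,-3,0]]';python3 -m crank '[[24,0,0,-1,0],[24,0,0,-2,0],[24,0,0,-3,0],[24,0,0,-3,0]]'
```

```text
t: 29.9
position: [630.3, 245.4, 120.4]
orientation: [0.211, 0.977, 0.002, 0.003]
contact_force: [-2.0, -0.6, 4.8]
width: 24.2
t: 30.3
position: [630.3, 245.4, 118.1]
orientation: [0.211, 0.977, 0.002, 0.003]
contact_force: [-2.0, -0.9, 4.5]
width: 24.2
```

```bash
python3 -m crank '[[24,0,0,-1,0],[24,0,0,-2,0],[24,0,0,-2,0],[24,0,0,-2,0]]';python3 -m crank '[[24,0,0,-1,0],[24,0,0,-2,0],[24,0,0,-2,0],[24,0,0,-2,0]]'
```

```text
t: 30.7
position: [630.3, 245.4, 116.8]
orientation: [0.211, 0.977, 0.002, 0.003]
contact_force: [-2.6, -1.2, 5.0]
width: 23.9
t: 31.1
position: [630.3, 245.4, 115.4]
orientation: [0.211, 0.977, 0.002, 0.003]
contact_force: [-1.4, -0.4, 4.3]
width: 23.9
```

```bash
python3 -m crank '[[24,0,0,-1,0],[24,0,0,-1.5,0],[24,0,0,-1.5,0]]';python3 -m crank '[[24,0,0,-1,0],[24,0,0,-1.5,0],[24,0,0,-1.5,0]]'
```

```text
t: 31.4
position: [630.3, 245.4, 115.3]
orientation: [0.211, 0.977, 0.002, 0.004]
contact_force: [-1.7, -0.4, 6.7]
width: 24.3
t: 31.7
position: [630.4, 245.4, 115.2]
orientation: [0.211, 0.977, 0.002, 0.004]
contact_force: [-1.9, -1.7, 6.9]
width: 23.9
```

```bash
python3 -m crank '[[24,0,0,-1,0],[24,0,0,-2,0],[24,0,0,-3,0],[24,0,0,-3,0]]';python3 -m crank '[[24,0,0,-1.5,0],[24,0,0,-3,0],[24,0,0,-4,0],[24,0,0,-4,0],[24,0,0,-4,0]]'
```

```text
t: 32.1
position: [630.5, 245.4, 115.1]
orientation: [0.211, 0.977, 0.003, 0.005]
contact_force: [-4.3, -0.5, 11.5]
width: 23.8
t: 32.6
position: [630.6, 245.4, 115.1]
orientation: [0.211, 0.977, 0.003, 0.006]
contact_force: [-4.1, -1.2, 14.6]
width: 24.1
```

```bash
python3 -m crank '[[24,0,0,3,0],[24,0,0,8,0],[24,0,0,20,0],[30,0,0,40,0],[50,0,0,70,0],[94,-20,-20,90,0],[94,-60,-50,100,0],[94,-100,-80,100,0],[94,-130,-110,100,0],[94,-130,-110,100,0],[94,-130,-110,100,0]]' 20
python3 - <<'E'
from h import *
p=wrist();s=p['s'];print(s['position'],s['orientation'],s['t']);save(p,'w20')
p=eyes.get_image('scene');save(p,'f20');zoom(p,'s20',340,250,170)
p=eyes.get_image('side');zoom(p,'d20',180,100,130);save(p,'g20')
for c in ['scene','side']:
    p=eyes.get_image(c)
    for l in ['beaker_tall_c','beaker_low_c','dish_center']:
        g=eyes.regions_of(p,l); print(c,l,[np.argwhere(q['pixels']).mean(0).round(1)[::-1] for q in g[:1]])
E
```

```text
t: 33.7
position: [500.6, 135.2, 215.7]
orientation: [0.212, 0.977, 0.004, 0.007]
contact_force: [0.7, 0.2, 0.1]
width: 82.6
[500.62955573 135.15064312 215.66727246] [0.21182425 0.97727632 0.00352487 0.00700336] 33.7
scene beaker_tall_c [array([276.3, 313.8])]
scene beaker_low_c [array([244. , 280.3])]
scene dish_center [array([229.5, 182.8])]
side beaker_tall_c [array([355.6, 188.7])]
side beaker_low_c [array([384.1, 229.5])]
side dish_center [array([411.8, 408.3])]
```

View pics/s20.png

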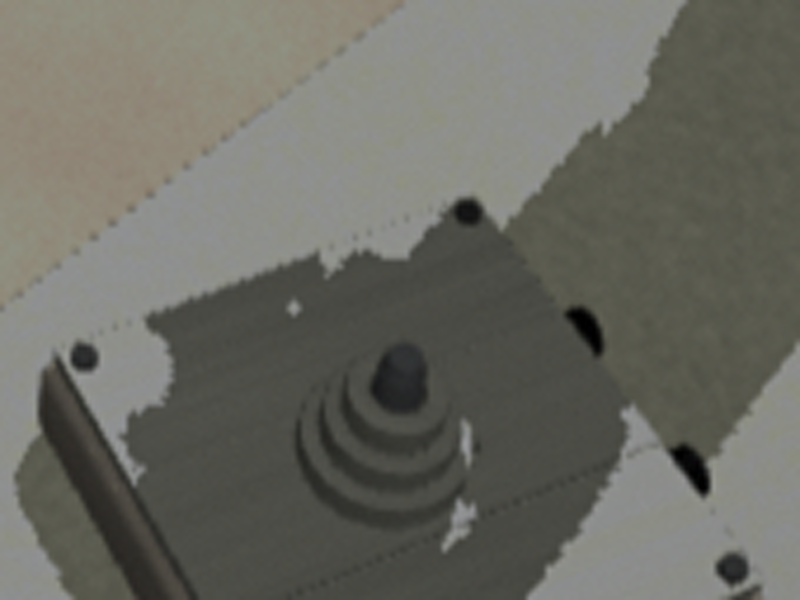

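View pics/d20.png

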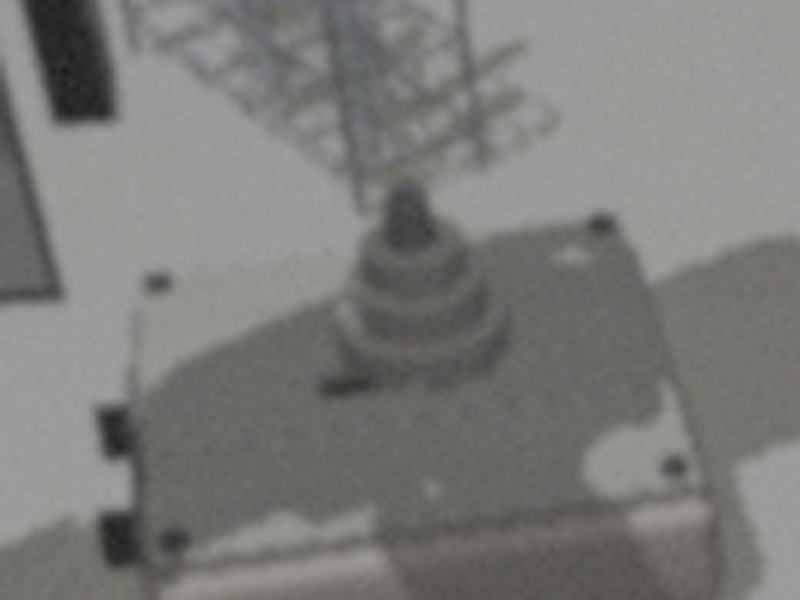

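View pics/f20.png

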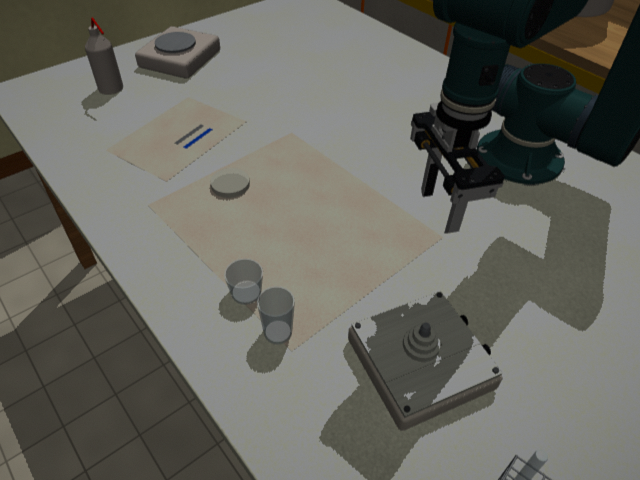

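```bash
python3 - <<'E'
from h import *
s=state();print(s['t'],np.abs(s['qvel']).max());print(r.finish_job())
E
```

```text
34.25 0.0042776187818599105
the job is handed in; nothing more can be done
None
```

The three rings are on the post, large at the bottom, then medium, then small on top. The stack is pressed down onto the deck, and I handed the job in at about 34 s of the 72 s allowed.

- **Pressing:** I pushed on the small ring with the fingertips either side of the post. The collar slid about 9 mm at a reading of about 5 N. It then stopped hard at tool height 115.1 mm, against 115.0 mm calculated for fully home, and did not move further when the push reached 14.6 N. That was the largest force I saw on the shaker, but I only read forces at the end of each move.
- **After letting go:** The gripper is well clear of the shaker. The scene and side pictures show the stack standing in order on the post.
- **Bystanders:** The beakers and the dish are within half a pixel of where they started in both views.
- **Disagreements:** The reading while the collar slid (about 5 N) was lower than the 8 N in the task, which I did not explain. The scene and side cameras placed the rings 3 to 5 mm apart, so I aimed with the wrist camera instead.
- **Not measured:** I judged the collar home from the height and the hard stop, since no picture showed the collar itself under the stack.

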